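# Tell the steel V-block by its weight

## Robot

A 6-joint arm with a two-finger parallel gripper is mounted at the origin on a cart in front of the work surface, level with it; the furniture and walls round the work are solid. World frame = base frame: x ahead of the robot, y to its left, z up, the work surface at z = 0. Lengths are in m, angles in degrees, forces in N, time in s.
With the tool pointing down it reaches from about 0.275 to 0.725 m from the base axis. Payload 5.6 kg.
Tool frame: the origin (TCP) lies midway between the tips of the shut fingers; the grasp point (between the pads) lies 19 mm behind it; z points along the fingers, y is the line along which they close (so a half turn about z gives the same grasp; the last joint's range is limited). The gripper opens to 85 mm and grips with 20 to 120 N. Pads are 22 mm wide; open, the fingers measure 114 mm over their backs; the gripper's body (76 mm by 85 mm) begins 54 mm behind the grasp point. The pads swing forward as they close: fully open they stand 13 mm farther back than shut.
Start: joints at [-59.84, 14.616, 6.199, 0, -81.583, -16.306], TCP at [0.132, -0.534, 0.231] pointing down, gripper open.
Joint ranges: [-168.99, 168.99], [-69.2, 112.95], [-62.41, 85.93], [-164.36, 98.24], [-168.68, -3.75], [-174.98, 174.98]. Speed limits (degrees/s): [147.25, 147.25, 180, 180, 180, 180].

## Interface

Orientations are given as a 3x3 rotation matrix whose columns are the frame's x, y, z axes.
In Python, from cell import sensors, cams, workorder gives the robot as it stands.
- The arm moves only by the tool send_rows, never from a script. Its argument "series" is text: rows parted by semicolons, each of 5 numbers parted by spaces: the shift along the tool's x, y, z in m, then the turn about the tool's z in rad, then the closure, from 0 (fully open) to 1 (shut). A call has 1 to 12 rows; each row is the pose to reach, as a shift and turn from the pose commanded when the call began, along the tool's axes at that moment; what a row does not reach only later rows make up. A row lasts 1/8 s, in which the tool goes at most 62.5 mm and 10.7 degrees, less where a joint would pass 70% of its speed; a pose out of reach is approached as far as the arm can. A call with a gripper value outside its range is refused whole. The fingers move at their own pace and stop on an object; "grip_force" is the grip in N (left out, the last holds). Time passes only in rows, so rows that repeat a pose let the fingers close. It gives the time, the measured TCP pose, the force, the opening and the grip force at its end, in the units of the state.
- sensors.get_obs(): the state, without advancing time (a new reading comes with each control period).
- cams.capture(name): name is "side" or "top" or "wrist"; returns a dict with "image" (400x640x3 uint8, red, green, blue), "z_map" (400x640 float32, m along the optical axis (not along the pixel's ray), 0 where there is no reading), "fovy" (degrees; the focal length in pixels is half the picture's height over the tangent of half this angle, whatever the lens; pixels are square), "cx", "cy" (the principal point, pixels), "eye" and "rotation" of the camera in the world; the wrist camera has in their place "hand_eye" (4x4, takes a point from camera to tool coordinates, whose origin is the TCP and whose axes are the flange's). Camera axes: x right, y up, looking along -z (the intrinsics and any distortion apply to the point x, -y, -z); pixel columns grow to the right and rows downward; lengths in m; the calibration is good to about 2 mm. A picture is of the moment at which its call begins: read the wrist's pose just before it.
- workorder.hand_in(): hands the job in; it is judged then, once.
The state is a dict: "t": time; "q": joint angles; "dq": joint speeds; "joint_efforts": joint torques, N m; "tcp_pos": TCP position; "orientation": TCP orientation; "ft_force": force on the tool from outside, world axes, zero at the start; "moment": the same for the moment, N m; "finger_gap": opening from 0.0 (shut) to 1.0 (fully open); "grip_force": force on a finger pad.
Only numpy, scipy, OpenCV 4.12 (cv2) and the standard library are available. Lean on these libraries where they do the work, as an engineer would, in place of code of your own. Each camera call takes 0.05 s, during which the arm holds its last target. There are 200 camera calls.

## Task

Of the two look-alike V-blocks on the desk one is steel and the other is aluminium; lift them to feel which is the heavy steel one, and stand that one upright near the middle of the dark granite plate. Leave the light one standing upright on the desk, never set it on the granite, and set the blocks down rather than dropping them.

Things in the scene. Friction and masses are not known exactly. Their poses are not given: they have to be found in the camera images.
- v_block_1_center (a point): V-block of bare grey metal, 35 x 60 x 40 mm high, standing on the desk with its V notch (some 20 mm deep) open upward. Point: its centre, 20 mm above its base. z up, x through the 35 mm thickness (grip across x, below the notch), y along the 60 mm. One V-block is steel, about 0.56 kg, the other aluminium, about 0.19 kg: only the weight tells.
- v_block_2_center (a point): The other V-block of bare grey metal, 35 x 60 x 40 mm high, standing on the desk with its V notch (some 20 mm deep) open upward. Point: its centre, 20 mm above its base. z up, x through the 35 mm thickness (grip across x, below the notch), y along the 60 mm. One V-block is steel, about 0.56 kg, the other aluminium, about 0.19 kg: only the weight tells.
- plate_top (a point): Centre of the top face of the granite plate: a flat, dark, empty rectangular slab fixed to the desk, 160 mm (its x) by 140 mm (its y); its top face is 25 mm above the desk. z is up. Behind and to the right of the work a large monitor on its foot stands above the desk: keep clear of it.
Things that resemble listed ones, but are neither listed nor needed, are in the scene too. Leave any green look-alike of the part that bears v_block_1_center alone.

How it is judged:
By the outcome, as a careful person would: the job done as asked, in the order asked, and still so for the second after the job is handed in, with the robot touching nothing.
It also fails if it takes over 64 s, if anything falls off the work surface, if the arm or the gripper's body presses on something with over 40 N, if the wrist force passes 120 N, or if a joint passes its speed limit or range.

## Working session

There is one attempt and no reset: what is moved stays moved. The work goes in short steps, Python scripts to look and compute and a tool call to move; the robot and the scene stay as the last step left them, time stands still between calls to the robot, and variables do not carry over. Pictures are saved under pics/ and viewed, at most 10 in all, crops included, and the job is handed in when it is done.

Besides the shell and the picture viewer there is one more tool, called after "Request:" as name(argument=value, ...) on one line, values as JSON. send_rows: Moves the arm, as the interface text tells. Its arguments: {"type":"object","properties":{"series":{"type":"string"},"grip_force":{"type":"number"}},"required":["series"]}

```bash
ls; mkdir -p pics
python3 - <<'E'
from cell import sensors,cams
import cv2,numpy as np
o=sensors.get_obs();print({k:np.round(v,3).tolist() for k,v in o.items()})
for n in("top","side"):
    c=cams.capture(n);print(n,{k:(np.round(v,4).tolist()) for k,v in c.items() if k not in("image","z_map")},[k for k in c])
    np.savez(f"{n}.npz",**c)
    cv2.imwrite(f"pics/{n}0.png",c["image"][:,:,::-1])
E
```

```text
pics
{'t': 0.0, 'q': [-59.841, 14.652, 6.129, -0.028, -81.584, -16.305], 'dq': [-0.022, -0.029, -0.083, -0.133, -0.05, 0.079], 'joint_efforts': [-0.001, -38.663, 23.794, 5.365, -0.006, 0.0], 'tcp_pos': [0.132, -0.533, 0.23], 'orientation': [[-0.971, -0.239, -0.001], [-0.239, 0.971, 0.002], [0.0, 0.002, -1.0]], 'ft_force': [-0.416, 0.616, 0.164], 'moment': [-0.018, 0.001, -0.008], 'grip_force': 0.0, 'finger_gap': 1.001}
top {'fovy': 48.5743, 'cx': 314.4879, 'cy': 200.7235, 'eye': [0.412, 0.0436, 0.9435], 'rotation': [[0.0056, 0.9885, -0.1508], [-1.0, 0.0049, -0.0049], [-0.0041, 0.1509, 0.9885]]} ['image', 'z_map', 'fovy', 'cx', 'cy', 'eye', 'rotation']
side {'fovy': 56.9507, 'cx': 313.7568, 'cy': 204.4479, 'eye': [0.2204, -0.6311, 0.4429], 'rotation': [[0.9023, 0.2096, -0.3767], [-0.431, 0.4212, -0.798], [-0.0086, 0.8824, 0.4704]]} ['image', 'z_map', 'fovy', 'cx', 'cy', 'eye', 'rotation']
```

View pics/top0.png

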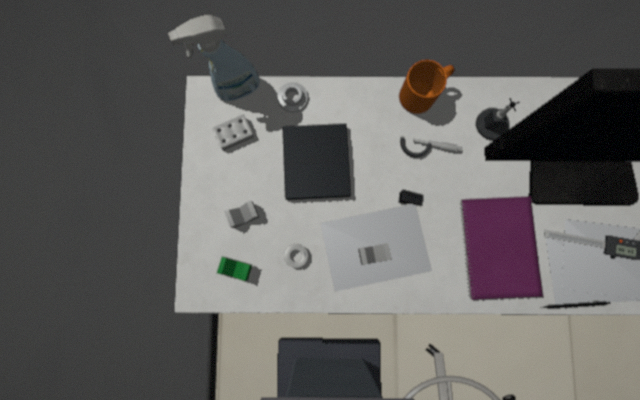

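View pics/side0.png

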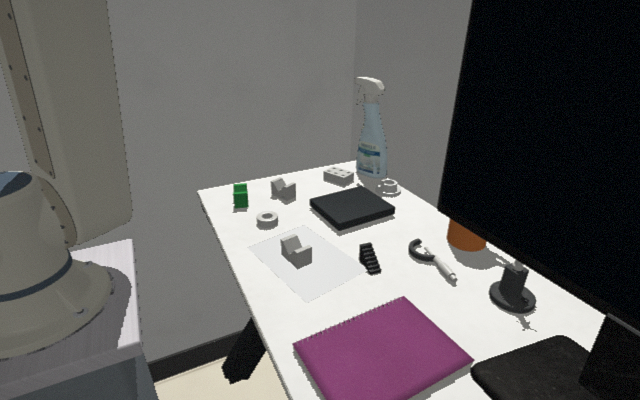

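The top view shows grey V-blocks at about (241,214) and (375,254, on paper). The dark granite plate is at (317,161), the green decoy at (235,268), and the monitor on the right. The side view shows both blocks upright.

```bash
cat > h.py <<'E'
import numpy as np,cv2
def pts(c,R=None,e=None):
    R=c["rotation"] if R is None else R; e=c["eye"] if e is None else e
    h,w=c["z_map"].shape; f=h/2/np.tan(np.radians(float(c["fovy"]))/2)
    v,u=np.mgrid[:h,:w]; z=c["z_map"]
    P=np.stack([(u-c["cx"])/f*z,-(v-c["cy"])/f*z,-z],-1)@np.array(R).T+e
    P[z==0]=np.nan
    return P
def rect(P,m):
    p=P[m][:,:2].astype(np.float32); r=cv2.minAreaRect(p*1000)
    return np.round(cv2.boxPoints(r)/1000,4).tolist(),np.round(np.array(r[0])/1000,4),np.round(r[1],1),round(r[2],1),len(p)
E
python3 - <<'E'
from h import *
for n,bx in(("top",[(222,258,195,232),(350,398,238,270),(270,365,110,210)]),("side",[(265,300,172,206),(274,316,230,270),(300,400,180,235)])):
    c=np.load(n+".npz");P=pts(c)
    print(n,"desk",np.nanmedian(P[285:300,250:290,2]) if n=="top" else np.nanmedian(P[290:300,340:370,2]))
    for i,(a,b,d,e) in enumerate(bx):
        m=np.zeros(P.shape[:2],bool);m[d:e,a:b]=1
        z=P[...,2]
        m&=(z>0.012)&(z<0.05) if i<2 else (z>0.018)&(z<0.032)
        print(i,*rect(P,m),"z",np.round(np.percentile(z[m],[5,50,95]),3))
E
```

```text
top desk -0.00023546800993962114
0 [[0.49540001153945923, 0.22130000591278076], [0.51910001039505, 0.16580000519752502], [0.5516999959945679, 0.17970000207424164], [0.5281000137329102, 0.23520000278949738]] [0.5236 0.2005] [35.5 60.3] 23.1 544 z [0.018 0.033 0.041]
1 [[0.420199990272522, -0.04899999871850014], [0.43149998784065247, -0.10830000042915344], [0.4659000039100647, -0.10170000046491623], [0.4544999897480011, -0.042399998754262924]] [ 0.443  -0.0754] [35.  60.4] 10.8 532 z [0.019 0.034 0.041]
2 [[0.5565999746322632, 0.11159999668598175], [0.5638999938964844, -0.028300000354647636], [0.7246999740600586, -0.019899999722838402], [0.7174000144004822, 0.1200999990105629]] [0.6407 0.0459] [161.  140.1] 3.0 4791 z [0.022 0.025 0.027]
side desk 0.000732134941347995
0 [[0.49320000410079956, 0.22300000488758087], [0.5159000158309937, 0.16359999775886536], [0.5519999861717224, 0.17739999294281006], [0.5292999744415283, 0.23680000007152557]] [0.5226 0.2002] [38.7 63.6] 20.9 351 z [0.014 0.03  0.042]
1 [[0.4185999929904938, -0.048500001430511475], [0.4302000105381012, -0.11010000109672546], [0.4652999937534332, -0.10360000282526016], [0.4537999927997589, -0.04190000146627426]] [ 0.442 -0.076] [35.8 62.8] 10.6 642 z [0.015 0.031 0.042]
2 [[0.550599992275238, 0.17679999768733978], [0.5626000165939331, -0.030500000342726707], [0.8148000240325928, -0.01590000092983246], [0.8027999997138977, 0.19140000641345978]] [0.6827 0.0804] [252.7 207.6] 3.3 2130 z [0.021 0.026 0.027]
```

Request:
send_rows(series="-0.411 0.370 0.1 -1.517 0.3;-0.411 0.370 0.1 -1.517 0.3;-0.411 0.370 0.1 -1.517 0.3;-0.411 0.370 0.1 -1.517 0.3;-0.411 0.370 0.1 -1.517 0.3;-0.411 0.370 0.1 -1.517 0.3;-0.411 0.370 0.1 -1.517 0.3;-0.411 0.370 0.1 -1.517 0.3;-0.411 0.370 0.1 -1.517 0.3;-0.411 0.370 0.1 -1.517 0.3;-0.411 0.370 0.1 -1.517 0.3;-0.411 0.370 0.1 -1.517 0.3", grip_force=70)

```text
t: 1.6
tcp_pos: [0.4417, -0.0772, 0.1314]
orientation: [[0.185, -0.983, 0.0], [-0.983, -0.185, -0.0], [0.0, -0.0, -1.0]]
ft_force: [0.2, 0.1, 0.6]
finger_gap: 0.7
grip_force: 0.0
```

```bash
cat >> h.py <<'E'
def wrist():
    from cell import sensors,cams
    o=sensors.get_obs();c=cams.capture("wrist");T=np.array(c["hand_eye"]);R=np.array(o["orientation"])
    return o,c,pts(c,R@T[:3,:3],R@T[:3,3]+np.array(o["tcp_pos"]))
def goto(o,x,y,z,ang):
    "shift in tool axes to bring TCP to x,y,z with tool y at yaw ang (deg, mod 180)"
    R=np.array(o["orientation"]);d=R.T@(np.array([x,y,z])-o["tcp_pos"])
    t=np.degrees(np.arctan2(R[1,1],R[0,1]))-ang
    return np.round(d,4),round(np.radians((t+90)%180-90),4)
E
python3 - <<'E'
from h import *
o,c,P=wrist();print(np.round(o["tcp_pos"],4),np.round(o["orientation"],3).tolist(),np.round(o["q"],1),o["finger_gap"],o["t"],np.round(o["ft_force"],2))
cv2.imwrite("pics/w1.png",c["image"][:,:,::-1])
z=P[...,2];m=(z>.012)&(z<.05)&(np.hypot(P[...,0]-.4425,P[...,1]+.0755)<.045)
print(rect(P,m));print(goto(o,.4425,-.0755,.0,10.7))
E
```

```text
[ 0.4417 -0.0772  0.1314] [[0.185, -0.983, 0.0], [-0.983, -0.185, -0.0], [0.0, -0.0, -1.0]] [ 10.2   6.5 -18.9   0.  -64.6   0.5] 0.7004757307876103 1.6 [0.17 0.06 0.58]
([[0.42100000381469727, -0.04820000007748604], [0.43220001459121704, -0.10790000110864639], [0.4666000008583069, -0.10140000283718109], [0.4553000032901764, -0.04170000180602074]], array([ 0.4438, -0.0748]), array([34.9, 60.8]), 10.7, 3705)
(array([-0.0015, -0.0011,  0.1314]), np.float64(-0.0002))
```

View pics/w1.png

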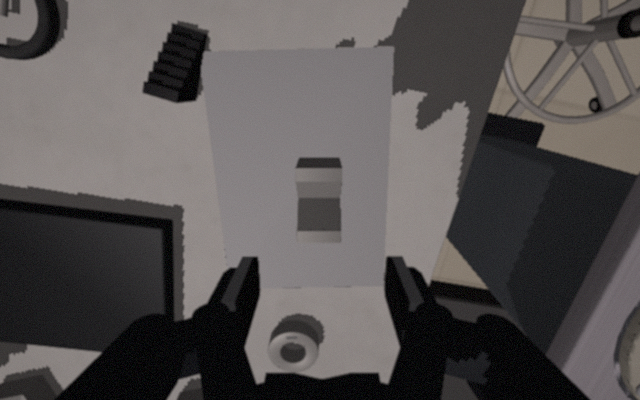

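The wrist view shows the block at about (320,200), aligned with the jaws. I'll descend and grip it.

Request:
send_rows(series="-0.0018 -0.0022 0.05 0 0.35;-0.0018 -0.0022 0.09 0 0.35;-0.0018 -0.0022 0.11 0 0.35;-0.0018 -0.0022 0.12 0 0.35;-0.0018 -0.0022 0.126 0 0.35;-0.0018 -0.0022 0.129 0 0.35;-0.0018 -0.0022 0.129 0 0.35")

```text
t: 2.52
tcp_pos: [0.4443, -0.0742, 0.0027]
orientation: [[0.187, -0.982, 0.001], [-0.982, -0.187, 0.0], [0.0, -0.001, -1.0]]
ft_force: [0.2, 0.1, 0.5]
finger_gap: 0.652
grip_force: 0.0
```

Request:
send_rows(series="0 0 0 0 0.5;0 0 0 0 0.6;0 0 0 0 0.75;0 0 0 0 0.85;0 0 0 0 0.85;0 0 0 0 0.85")

```text
t: 3.28
tcp_pos: [0.444, -0.0742, 0.0029]
orientation: [[0.187, -0.982, 0.0], [-0.982, -0.187, -0.0], [0.0, -0.0, -1.0]]
ft_force: [-2.3, 0.8, 7.0]
finger_gap: 0.395
grip_force: 69.9
```

Request:
send_rows(series="0 0 -0.004 0 0.85;0 0 -0.012 0 0.85;0 0 -0.024 0 0.85;0 0 -0.035 0 0.85;0 0 -0.04 0 0.85;0 0 -0.04 0 0.85;0 0 -0.04 0 0.85;0 0 -0.04 0 0.85")

```text
t: 4.28
tcp_pos: [0.4437, -0.0742, 0.0419]
orientation: [[0.187, -0.982, -0.001], [-0.982, -0.187, -0.0], [-0.0, 0.001, -1.0]]
ft_force: [-0.1, 0.1, -6.2]
finger_gap: 0.397
grip_force: 70.6
```

Request:
send_rows(series="0 0 0 0 0.85;0 0 0.015 0 0.85;0 0 0.027 0 0.85;0 0 0.034 0 0.85;0 0 0.037 0 0.85;0 0 0.039 0 0.85;0 0 0.0395 0 0.85;0 0 0.0395 0 0.85")

```text
t: 5.28
tcp_pos: [0.4442, -0.0741, 0.003]
orientation: [[0.187, -0.982, 0.001], [-0.982, -0.187, 0.0], [0.0, -0.001, -1.0]]
ft_force: [-0.1, 0.7, -6.2]
finger_gap: 0.393
grip_force: 70.7
```

Request:
send_rows(series="0 0 0 0 0.5;0 0 0 0 0.3;0 0 0 0 0.3;0 0 -0.03 0 0.3;0 0 -0.08 0 0.3;0 0 -0.12 0 0.3;0 0 -0.12 0 0.3;0 0 -0.12 0 0.3")

```text
t: 6.28
tcp_pos: [0.4436, -0.0741, 0.1224]
orientation: [[0.187, -0.982, -0.0], [-0.982, -0.187, 0.0], [-0.0, 0.0, -1.0]]
ft_force: [-0.2, -0.6, -0.5]
finger_gap: 0.704
grip_force: 0.0
```

Run:
```python
from h import *
o,c,P=wrist();print(np.round(o["tcp_pos"],4),o["finger_gap"],o["t"],np.round(o["ft_force"],2))
z=P[...,2];m=(z>.012)&(z<.05)&(np.hypot(P[...,0]-.4425,P[...,1]+.0755)<.045)
print(rect(P,m));print(goto(o,.523,.2005,.13,22.3))
```

```text
[ 0.4436 -0.0741  0.1224] 0.7037620759764286 6.275 [-0.23 -0.65 -0.49]
([[0.4212000072002411, -0.04809999838471413], [0.4325999915599823, -0.1080000028014183], [0.46700000762939453, -0.10140000283718109], [0.45559999346733093, -0.04149999842047691]], array([ 0.4441, -0.0748]), array([35.1, 61. ]), 10.8, 4005)
(array([-0.255 , -0.1292, -0.0075]), np.float64(-0.2015))
```

Request:
send_rows(series="-0.255 -0.129 -0.008 -0.2 0.3;-0.255 -0.129 -0.008 -0.2 0.3;-0.255 -0.129 -0.008 -0.2 0.3;-0.255 -0.129 -0.008 -0.2 0.3;-0.255 -0.129 -0.008 -0.2 0.3;-0.255 -0.129 -0.008 -0.2 0.3;-0.255 -0.129 -0.008 -0.2 0.3;-0.255 -0.129 -0.008 -0.2 0.3")

```text
t: 7.32
tcp_pos: [0.5227, 0.1993, 0.1304]
orientation: [[0.377, -0.926, -0.001], [-0.926, -0.377, -0.001], [0.0, 0.001, -1.0]]
ft_force: [-0.8, 1.0, -0.1]
finger_gap: 0.701
grip_force: 0.0
```

Run:
```python
from h import *
o,c,P=wrist();print(np.round(o["tcp_pos"],4),o["finger_gap"],o["t"],np.round(o["ft_force"],2))
z=P[...,2];m=(z>.012)&(z<.05)&(np.hypot(P[...,0]-.523,P[...,1]-.2005)<.045)
r=rect(P,m);print(r);print(goto(o,*r[1],.003,22.5))
```

```text
[0.5227 0.1993 0.1304] 0.7014865563457936 7.325 [-0.8   1.04 -0.14]
([[0.49639999866485596, 0.2224999964237213], [0.5203999876976013, 0.1665000021457672], [0.5526000261306763, 0.18029999732971191], [0.5285999774932861, 0.2363000065088272]], array([0.5245, 0.2014]), array([35. , 60.9]), 23.2, 3723)
(array([-0.0013, -0.0026,  0.1274]), np.float64(-0.0058))
```

Request:
send_rows(series="-0.0013 -0.002 0.05 -0.015 0.35;-0.0013 -0.002 0.09 -0.015 0.35;-0.0013 -0.002 0.11 -0.015 0.35;-0.0013 -0.002 0.12 -0.015 0.35;-0.0013 -0.002 0.125 -0.015 0.35;-0.0013 -0.002 0.1275 -0.015 0.35;-0.0013 -0.002 0.1275 -0.015 0.35")

```text
t: 8.25
tcp_pos: [0.5248, 0.2026, 0.0039]
orientation: [[0.392, -0.92, 0.001], [-0.92, -0.392, 0.001], [-0.0, -0.001, -1.0]]
ft_force: [0.1, 0.3, 0.1]
finger_gap: 0.648
grip_force: 0.0
```

Request:
send_rows(series="0 0 0 0 0.5;0 0 0 0 0.6;0 0 0 0 0.75;0 0 0 0 0.85;0 0 0 0 0.85;0 0 0 0 0.85")

```text
t: 9.0
tcp_pos: [0.5248, 0.2026, 0.0041]
orientation: [[0.392, -0.92, 0.001], [-0.92, -0.392, 0.0], [-0.0, -0.001, -1.0]]
ft_force: [-1.6, -0.1, 5.9]
finger_gap: 0.393
grip_force: 70.3
```

Request:
send_rows(series="0 0 -0.004 0 0.85;0 0 -0.012 0 0.85;0 0 -0.024 0 0.85;0 0 -0.035 0 0.85;0 0 -0.04 0 0.85;0 0 -0.04 0 0.85;0 0 -0.04 0 0.85;0 0 -0.04 0 0.85")

```text
t: 10.0
tcp_pos: [0.5241, 0.2022, 0.0428]
orientation: [[0.392, -0.92, -0.001], [-0.92, -0.392, -0.0], [0.0, 0.001, -1.0]]
ft_force: [0.0, -0.8, -1.1]
finger_gap: 0.396
grip_force: 69.7
```

Block A reads about 1–2 N, so it is the aluminium one. Block B at about 6 N is the steel one. I'll put A back.

Request:
send_rows(series="0 0 0.015 0 0.85;0 0 0.027 0 0.85;0 0 0.034 0 0.85;0 0 0.037 0 0.85;0 0 0.039 0 0.85;0 0 0.0398 0 0.85;0 0 0.0398 0 0.85")

```text
t: 10.88
tcp_pos: [0.5246, 0.2025, 0.0041]
orientation: [[0.392, -0.92, 0.001], [-0.92, -0.392, 0.0], [-0.0, -0.001, -1.0]]
ft_force: [-0.9, -0.0, 2.5]
finger_gap: 0.39
grip_force: 70.1
```

Request:
send_rows(series="0 0 0 0 0.5;0 0 0 0 0.3;0 0 0 0 0.3;0 0 -0.03 0 0.3;0 0 -0.08 0 0.3;0 0 -0.12 0 0.3;0 0 -0.12 0 0.3;0 0 -0.12 0 0.3")

```text
t: 11.88
tcp_pos: [0.524, 0.2023, 0.1229]
orientation: [[0.392, -0.92, -0.001], [-0.92, -0.392, 0.0], [-0.0, 0.001, -1.0]]
ft_force: [-0.1, 0.3, -0.2]
finger_gap: 0.702
grip_force: 0.0
```

Run:
```python
from h import *
o,c,P=wrist();print(np.round(o["tcp_pos"],4),o["finger_gap"],o["t"],np.round(o["ft_force"],2))
z=P[...,2];m=(z>.012)&(z<.05)&(np.hypot(P[...,0]-.523,P[...,1]-.2005)<.045)
r=rect(P,m);print(r,np.percentile(z[m],98));print(goto(o,.444,-.0747,.125,10.8))
```

```text
[0.524  0.2023 0.1229] 0.7019851372331508 11.875 [-0.12  0.29 -0.22]
([[0.4968999922275543, 0.2224999964237213], [0.520799994468689, 0.16660000383853912], [0.5529999732971191, 0.18029999732971191], [0.5291000008583069, 0.2363000065088272]], array([0.5249, 0.2014]), array([35. , 60.8]), 23.1, 3982) 0.040772424696303794
(array([ 0.2235,  0.1821, -0.0021]), np.float64(0.2142))
```

Request:
send_rows(series="0.2235 0.182 -0.002 0.214 0.3;0.2235 0.182 -0.002 0.214 0.3;0.2235 0.182 -0.002 0.214 0.3;0.2235 0.182 -0.002 0.214 0.3;0.2235 0.182 -0.002 0.214 0.3;0.2235 0.182 -0.002 0.214 0.3;0.2235 0.182 -0.002 0.214 0.3;0.2235 0.182 -0.002 0.214 0.3")

```text
t: 12.92
tcp_pos: [0.4448, -0.0738, 0.125]
orientation: [[0.189, -0.982, -0.001], [-0.982, -0.189, -0.0], [-0.0, 0.001, -1.0]]
ft_force: [-0.0, 0.5, -0.2]
finger_gap: 0.702
grip_force: 0.0
```

Request:
send_rows(series="0.0007 0.0006 0.05 0 0.35;0.0007 0.0006 0.09 0 0.35;0.0007 0.0006 0.11 0 0.35;0.0007 0.0006 0.118 0 0.35;0.0007 0.0006 0.121 0 0.35;0.0007 0.0006 0.1225 0 0.35;0.0007 0.0006 0.1225 0 0.35")

```text
t: 13.8
tcp_pos: [0.4447, -0.0752, 0.0036]
orientation: [[0.188, -0.982, 0.001], [-0.982, -0.188, 0.0], [0.0, -0.001, -1.0]]
ft_force: [-0.1, 0.3, -1.1]
finger_gap: 0.649
grip_force: 0.0
```

Request:
send_rows(series="0 0 0 0 0.5;0 0 0 0 0.6;0 0 0 0 0.75;0 0 0 0 0.85;0 0 0 0 0.85;0 0 0 0 0.85")

```text
t: 14.55
tcp_pos: [0.4444, -0.0753, 0.0037]
orientation: [[0.188, -0.982, 0.001], [-0.982, -0.188, -0.0], [0.0, -0.001, -1.0]]
ft_force: [-1.9, 0.7, 5.6]
finger_gap: 0.397
grip_force: 70.0
```

Request:
send_rows(series="0 0 -0.004 0 0.85;0 0 -0.015 0 0.85;0 0 -0.035 0 0.85;0 0 -0.06 0 0.85;0 0 -0.08 0 0.85;0 0 -0.09 0 0.85;0 0 -0.09 0 0.85;0 0 -0.09 0 0.85")

```text
t: 15.55
tcp_pos: [0.4433, -0.0753, 0.0921]
orientation: [[0.188, -0.982, -0.002], [-0.982, -0.188, 0.0], [-0.001, 0.002, -1.0]]
ft_force: [0.3, 0.8, -6.4]
finger_gap: 0.39
grip_force: 70.8
```

Run:
```python
from h import *
from cell import sensors
o=sensors.get_obs();print(o["t"],np.round(o["ft_force"],2),np.round(o["tcp_pos"],4),o["grip_force"])
print(goto(o,.6407,.0459,.09,3))
```

```text
15.55 [ 0.28  0.84 -6.44] [ 0.4433 -0.0753  0.0921] 70.7751160254702
(array([-0.0821, -0.2166,  0.0017]), np.float64(0.1363))
```

Block B reads 6.4 N again, so it is confirmed as steel. I'll carry it over the plate in gentle increments.

Request:
send_rows(series="-0.006 -0.016 0 0.01 0.85;-0.018 -0.048 0 0.03 0.85;-0.03 -0.08 0 0.05 0.85;-0.042 -0.112 0 0.07 0.85;-0.054 -0.144 0 0.09 0.85;-0.066 -0.175 0 0.11 0.85;-0.075 -0.2 0 0.13 0.85;-0.08 -0.212 0 0.136 0.85;-0.082 -0.2165 0 0.136 0.85;-0.082 -0.2165 0 0.136 0.85;-0.082 -0.2165 0 0.136 0.85")

```text
t: 16.92
tcp_pos: [0.6409, 0.0455, 0.0931]
orientation: [[0.053, -0.999, -0.0], [-0.999, -0.053, -0.0], [0.0, 0.0, -1.0]]
ft_force: [0.3, 0.5, -6.9]
finger_gap: 0.398
grip_force: 70.9
```

Run:
```python
from h import *
o,c,P=wrist();print(o["t"],np.round(o["ft_force"],2),np.round(o["tcp_pos"],4),np.round(o["orientation"],3).tolist())
z=P[...,2];m=np.abs(z-.025)<.005;print(m.sum(),np.nanmedian(z[m]))
```

```text
16.925 [ 0.33  0.49 -6.94] [0.6409 0.0455 0.0931] [[0.053, -0.999, -0.0], [-0.999, -0.053, -0.0], [0.0, 0.0, -1.0]]
39091 0.024789079372681433
```

Request:
send_rows(series="0 0 0.015 0 0.85;0 0 0.035 0 0.85;0 0 0.05 0 0.85;0 0 0.057 0 0.85;0 0 0.06 0 0.85;0 0 0.062 0 0.85;0 0 0.063 0 0.85;0 0 0.063 0 0.85")

```text
t: 17.98
tcp_pos: [0.6416, 0.0459, 0.0303]
orientation: [[0.053, -0.999, 0.001], [-0.999, -0.053, 0.0], [-0.0, -0.001, -1.0]]
ft_force: [0.3, -0.5, -6.0]
finger_gap: 0.39
grip_force: 70.8
```

Request:
send_rows(series="0 0 0.0005 0 0.85;0 0 0.001 0 0.85;0 0 0.0015 0 0.85;0 0 0.0015 0 0.85")

```text
t: 18.48
tcp_pos: [0.6415, 0.0459, 0.0288]
orientation: [[0.053, -0.999, 0.0], [-0.999, -0.053, -0.0], [0.0, -0.0, -1.0]]
ft_force: [-1.1, -0.3, -3.5]
finger_gap: 0.397
grip_force: 71.3
```

Contact has started, so I'll creep a little further until the force is unloaded.

Request:
send_rows(series="0 0 0.0004 0 0.85;0 0 0.0006 0 0.85;0 0 0.0006 0 0.85")

```text
t: 18.85
tcp_pos: [0.6415, 0.0459, 0.0287]
orientation: [[0.053, -0.999, 0.001], [-0.999, -0.053, -0.0], [0.0, -0.001, -1.0]]
ft_force: [-5.1, 0.7, 4.8]
finger_gap: 0.395
grip_force: 72.2
```

Request:
send_rows(series="0 0 0 0 0.55;0 0 0 0 0.4;0 0 0 0 0.3;0 0 0 0 0.3;0 0 -0.02 0 0.3;0 0 -0.06 0 0.3;0 0 -0.11 0 0.3;0 0 -0.13 0 0.3;0 0 -0.13 0 0.3;0 0 -0.13 0 0.3")

```text
t: 20.1
tcp_pos: [0.6408, 0.0459, 0.1565]
orientation: [[0.053, -0.999, -0.002], [-0.999, -0.053, -0.0], [-0.0, 0.002, -1.0]]
ft_force: [-0.0, -0.6, -0.9]
finger_gap: 0.696
grip_force: 0.0
```

Run:
```python
from h import *
from cell import cams
o,c,P=wrist();print(o["t"],np.round(o["ft_force"],2),np.round(o["tcp_pos"],4))
z=P[...,2];m=(z>.035)&(z<.08)&(np.hypot(P[...,0]-.641,P[...,1]-.046)<.05)
print(rect(P,m),np.percentile(z[m],[2,50,98]))
s=cams.capture("side");cv2.imwrite("pics/s9.png",s["image"][:,:,::-1])
```

```text
20.1 [-0.03 -0.57 -0.93] [0.6408 0.0459 0.1565]
([[0.6223999857902527, 0.07559999823570251], [0.6255000233650208, 0.015200000256299973], [0.6603999733924866, 0.017000000923871994], [0.6572999954223633, 0.07739999890327454]], array([0.6414, 0.0463]), array([35. , 60.4]), 3.0, 3720) [0.04170111 0.05903995 0.06580288]
```

View pics/s9.png

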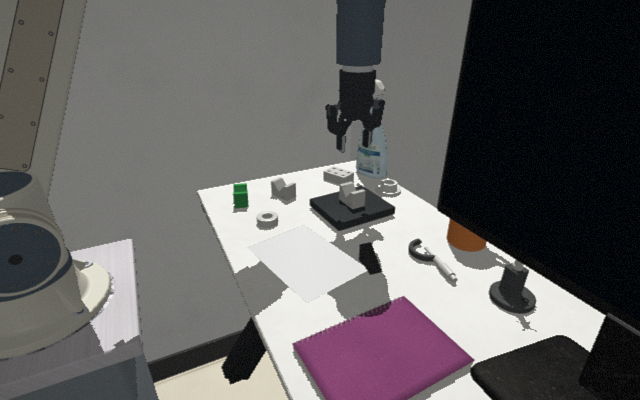

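The steel block stands upright in the middle of the plate at about (352,196). The light one stands on the desk at (283,188), and the gripper is clear of both.

```bash
python3 -c "from cell import workorder;print(workorder.hand_in())"
```

```text
the job is handed in; nothing more can be done
None
```

The job is handed in: the steel V-block (about 6 N when lifted, against 1–2 N for the other) stands upright within about 1 mm of the granite plate's centre, and the aluminium one stands upright on the desk at its original spot.

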